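# Dock the slide box in the box reader

### The arm

A 6-joint arm with a two-finger parallel gripper is mounted at the origin on a cart in front of the work surface, level with it; the furniture and walls round the work are solid. World frame = base frame: x ahead of the robot, y to its left, z up, the work surface at z = 0. Lengths are in m, angles in degrees, forces in N, time in s.
With the tool pointing down it reaches from about 0.325 to 0.775 m from the base axis. Payload 9.3 kg.
Tool frame: the origin (TCP) lies at the very end of the fingers, on their centre line; the grasp point (between the pads) lies 19 mm behind it (tcp_to_grasp is the distance from the TCP to the grasp point, in m); x points along the fingers, z is the direction in which the jaws open and shut, and the axes are right-handed (so a half turn about x gives the same grasp; the last joint's range is limited). The gripper opens to 85 mm and grips with 20 to 120 N. Pads are 22 mm wide; open, the fingers measure 114 mm over their backs; the gripper's body (76 mm by 85 mm) begins 54 mm behind the grasp point. The pads swing forward as they close: fully open they stand 13 mm farther back than shut.
Start: joints at [57.204, 14.817, 1.232, 76.415, 0, 81.257], TCP at [0.224, 0.502, 0.231] pointing down, gripper open.
Joint ranges: [-174.27, 174.27], [-52.1, 104.24], [-59.71, 78.15], [-110.17, 111.67], [-87.03, 83.33], [-180, 180]. Speed limits (degrees/s): [127.2, 127.2, 159.86, 180, 180, 180].

### API

Orientations are given as [roll, pitch, yaw] about the fixed x, y, z axes, in that order (R = Rz(yaw) Ry(pitch) Rx(roll)).
In Python, from rig import get_obs, snapshot, finish_job, tcp_to_grasp gives the robot as it stands.
- The arm moves only by the shell command python3 -m crank 'ROWS' [FORCE]. ROWS is JSON, a list of rows, each a list of 3 entries, a list of its own where there are three numbers: the shift along the world's x, y, z in m, then the turn, a rotation vector about the world's x, y, z in degrees, then the finger opening in m, from 0 to 0.0854. In form: [[[tx, ty, tz], [wx, wy, wz], gripper], ...]. A call has 1 to 20 rows; each row is the pose to reach, as a shift and turn from the pose measured when the call began; what a row does not reach only later rows make up. A row lasts 1/8 s, in which the tool goes at most 62.5 mm and 10.7 degrees, less where a joint would pass 70% of its speed; a pose out of reach is approached as far as the arm can. A call with a gripper value outside its range is refused whole. The fingers move at their own pace and stop on an object; FORCE is the grip in N (left out, the last holds). Time passes only in rows, so rows that repeat a pose let the fingers close. It gives the time, the measured TCP pose, the force and the opening at its end, in the units of the state.
- get_obs(): the state, without advancing time (a new reading comes with each control period).
- snapshot(name): name is "scene" or "top" or "wrist"; returns a dict with "image" (420x560x3 uint8, red, green, blue), "z_map" (420x560 float32, m along the optical axis (not along the pixel's ray), 0 where there is no reading), "mtx" (3x3 intrinsics, pixels), "dist_coeffs" ([k1, k2, p1, p2, k3] as OpenCV has them; the pictures are not rectified), "world_to_cam" (4x4, takes a point from world to camera coordinates); the wrist camera has in their place "hand_eye" (4x4, takes a point from camera to tool coordinates, whose origin is the TCP and whose axes are the tool frame's). Camera axes: x right, y up, looking along -z (the intrinsics and any distortion apply to the point x, -y, -z); pixel columns grow to the right and rows downward; lengths in m; the calibration is good to about 2 mm. A picture is of the moment at which its call begins: read the wrist's pose just before it.
- finish_job(): hands the job in, once; it reports no verdict.
The state is a dict: "clock": time; "joints": joint angles; "joint_velocities": joint speeds; "tau": joint torques, N m; "position": TCP position; "orientation": TCP orientation; "wrist_force": force on the tool from outside, world axes, zero at the start; "moment": the same for the moment, N m; "width": finger opening in m.
Only numpy, scipy, OpenCV 4.12 (cv2) and the standard library are available. Lean on these libraries where they do the work, as an engineer would, in place of code of your own. Each camera call takes 0.05 s, during which the arm holds its last target.

### The job

Slide the grey slide box along the worktop into the box reader in front of it: push it in between the two flared guide rails until it is fully home against the stop at the back, sitting square between the rails. Do not lift the box, and leave the power brick and the brass weight beside it where they are.

Things in the scene. Friction and masses are not known exactly. Their poses are not given: they have to be found in the camera images.
- slide_box: Closed grey rectangular microscope-slide box with a flat lid and small clasp, 63 x 86 x 34 mm (x, y, z), about 0.12 kg, loose, flat on the worktop in front of the dock's mouth, its long axis within 10 degrees of the dock's direction. Origin: centre of its underside; y is the long (86 mm) axis, z up. It slides flat when pushed low on its short end face.
- dock: Fixed box reader: grey block 112 wide, 60 deep, 52 high (mm) with a flat stop face, and two aluminium guide rails, 22 high and 8 thick, coming out of it towards the robot; bare worktop between them. Origin: on the worktop, at the foot of the stop face's middle; x = level direction of pushing in (away from robot), y left, z up. Box fully home: its origin at x = -43, y = 0, its rear end at x = -86.
- dock_mouth (a point): Middle of the dock's open mouth, on the worktop, 80 mm before the stop face (dock x = -80 mm); axes as the dock's. Here the rails' inner faces are 118 mm apart; they converge over 50 mm to a parallel channel 72 mm wide and 30 mm long that ends at the stop. The rails are polished and slippery: a box pushed straight in from behind is guided to the middle by itself.
- power_brick: Bystander: black power brick, 48 x 110 x 30 mm, lying on the worktop to the right of the slide box. Origin: centre of its underside; its own y is the long axis.
- weight_brass: Bystander: small brass knob weight, 29 mm in diameter and 42 mm high, standing on the worktop to the left of the slide box. Origin: centre of its underside.
Mind the look-alikes: they are no part of the job. What is shaped like the slide_box but orange is not meant.

How it is judged (in metres and radians):
At the end, for the whole second after the job is handed in: The slide box lies flat on the worktop between the rails, within 10 mm of fully home against the stop, within 10 mm of the dock's centre line, its long axis within 10 degrees of the dock's direction, at rest and released (x of slide_box in the frame of dock between -0.053 and -0.035 m and y of slide_box in the frame of dock between -0.01 and 0.01 m and angle between the y axis of slide_box and the x axis of dock, either way round below 0.175 rad and angle between slide_box's own z axis and vertical below 0.1 rad and height (world z) of slide_box below 0.01 m and linear speed of slide_box below 0.02 m/s); the robot touches nothing.
It fails at once if the slide box is lifted off the worktop (more than 20 mm) (height (world z) of slide_box above 0.02 m).
It fails at once if the power brick is moved by more than 20 mm (distance of power_brick from where it was at the start of the episode above 0.02 m).
It fails at once if the brass weight is moved by more than 20 mm (distance of weight_brass from where it was at the start of the episode above 0.02 m).
It also fails if it takes over 42 s, if anything falls off the work surface, if the arm or the gripper's body presses on something with over 40 N, if the wrist force passes 120 N, or if a joint passes its speed limit or range.

## Working session

There is one attempt and no reset: what is moved stays moved. The work goes in short steps, Python scripts to look and compute and a shell command to move; the robot and the scene stay as the last step left them, time stands still between calls to the robot, and variables do not carry over. Pictures are saved under pics/ and viewed, and the job is handed in when it is done.

```bash
mkdir -p pics; ls; cat > h.py <<'E'
import numpy as np, cv2
from rig import get_obs, snapshot
def save(s,n): cv2.imwrite('pics/'+n, s['image'][:,:,::-1])
def ray(s,px,z):
    # px (N,2) onto world plane z
    p=cv2.undistortPoints(np.array(px,float).reshape(-1,1,2),s['mtx'],np.array(s['dist_coeffs'],float)).reshape(-1,2)
    d=np.c_[p[:,0],-p[:,1],-np.ones(len(p))]
    T=np.linalg.inv(s['world_to_cam']); D=d@T[:3,:3].T; o=T[:3,3]
    t=(z-o[2])/D[:,2]
    return o+D*t[:,None]
def cloud(s):
    h,w=s['z_map'].shape
    u,v=np.meshgrid(np.arange(w),np.arange(h))
    p=cv2.undistortPoints(np.stack([u,v],-1).reshape(-1,1,2).astype(float),s['mtx'],np.array(s['dist_coeffs'],float)).reshape(-1,2)
    z=s['z_map'].reshape(-1)
    c=np.c_[p[:,0]*z,-p[:,1]*z,-z]
    T=np.linalg.inv(s['world_to_cam'])
    return (c@T[:3,:3].T+T[:3,3]).reshape(h,w,3)
E
python3 - <<'E'
from h import *
for n in('scene','top'):
    s=snapshot(n); save(s,n+'0.png'); np.save(n+'0.npy',s,allow_pickle=True)
print(get_obs())
E
```

```text
pics
{'clock': 0.1, 'joints': array([5.72039529e+01, 1.48473528e+01, 1.19434561e+00, 7.64130601e+01,
       1.29269100e-03, 8.12584094e+01]), 'joint_velocities': array([ 0.10694476, -0.11725561,  0.00659789, -0.01672422,  0.02672807,
        0.00308479]), 'tau': array([ 3.84616331e-03, -5.56693017e+01,  3.45072055e+01,  1.16616624e-02,
       -1.68495094e-04, -2.16138949e-05]), 'position': array([0.22403883, 0.50204832, 0.23072998]), 'orientation': array([ 170.13748852,   89.93392002, -123.91696874]), 'wrist_force': array([-0.29562585, -0.15345159,  0.07971514]), 'moment': array([ 0.03220944,  0.02656904, -0.02344819]), 'width': 0.08522378849531456}
```

View pics/scene0.png

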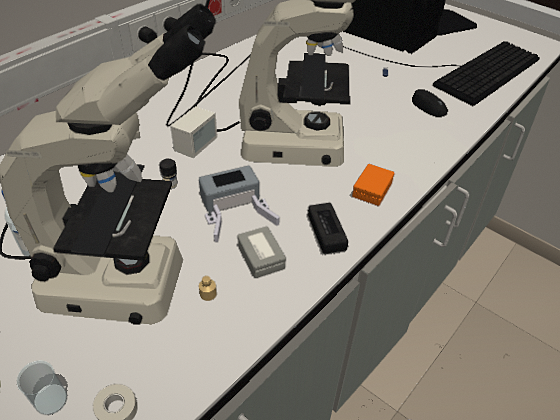

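View pics/top0.png

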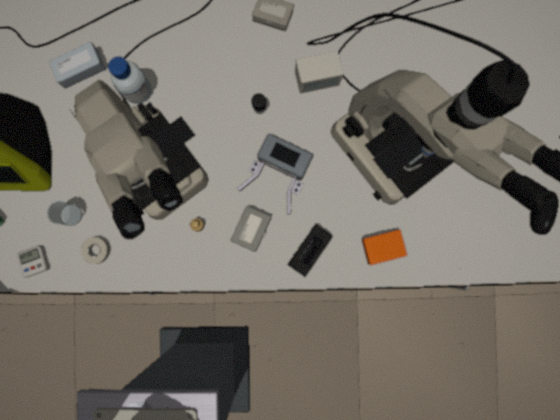

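Scene view: the grey box is at (261,252), the orange look-alike at (372,183), the dock at (230,187), the brick at (327,228) and the weight at (207,288). In the top view the grey box is at (251,228), orange at (385,247), and another greyish box at (273,12) lies far behind the dock. The one at (251,228) fits: it is grey, has a lid, and lies in front of the rails' mouth. Next I'll confirm it in a crop and measure.

```bash
python3 - <<'E'
from h import *
s=np.load('top0.npy',allow_pickle=True).item()
c=cloud(s); np.save('ctop.npy',c)
t=s['image'][120:285,180:345]
cv2.imwrite('pics/crop_top.png',cv2.resize(t,(600,600),interpolation=cv2.INTER_CUBIC)[:,:,::-1])
for p in [(251,228),(285,155),(300,165),(311,250),(197,224),(292,200),(250,180),(230,260),(273,12)]:
    print(p,c[p[1],p[0]].round(3))
s2=np.load('scene0.npy',allow_pickle=True).item()
t=s2['image'][150:310,180:390]
cv2.imwrite('pics/crop_sc.png',cv2.resize(t,(787,600),interpolation=cv2.INTER_CUBIC)[:,:,::-1])
c2=cloud(s2)
for p in [(261,248),(230,187),(327,228),(207,288),(280,290)]: print(p,c2[p[1],p[0]].round(3))
print(np.linalg.inv(s['world_to_cam'])[:3,3],np.linalg.inv(s2['world_to_cam'])[:3,3])
E
```

```text
(251, 228) [ 0.51  -0.244  0.033]
(285, 155) [ 0.666 -0.321  0.053]
(300, 165) [ 0.644 -0.353  0.051]
(311, 250) [ 0.46  -0.373  0.031]
(197, 224) [ 0.521 -0.127  0.04 ]
(292, 200) [ 0.574 -0.335  0.001]
(250, 180) [ 0.618 -0.242  0.022]
(230, 260) [ 0.442 -0.194  0.001]
(273, 12) [ 1.009 -0.3    0.037]
(261, 248) [ 0.504 -0.238  0.034]
(230, 187) [ 0.646 -0.305  0.051]
(327, 228) [ 0.451 -0.36   0.029]
(207, 288) [ 0.513 -0.117  0.028]
(280, 290) [ 0.436 -0.211 -0.   ]
[ 0.44772432 -0.29823049  1.03337274] [0.10060615 0.19592708 0.67904502]
```

View pics/crop_top.png

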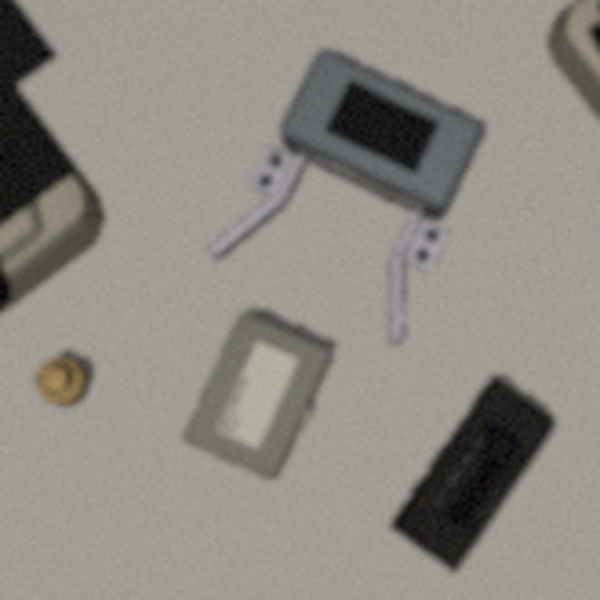

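View pics/crop_sc.png

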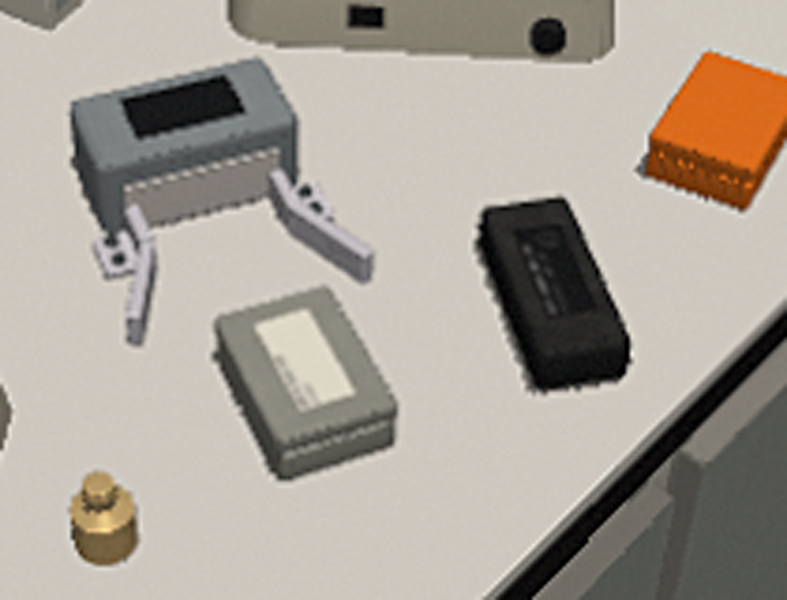

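The crops confirm it: the grey box with the pale label lies in front of the two flared rails, with its rear end facing the robot. Now the poses, from height masks with minAreaRect.

```bash
python3 - <<'E'
from h import *
for cam in('top','scene'):
    s=np.load(cam+'0.npy',allow_pickle=True).item(); c=cloud(s)
    for n,ctr,r,z0,z1 in [('box',(.507,-.242),.075,.025,.045),('dock',(.655,-.328),.085,.045,.07),('brick',(.452,-.365),.08,.022,.04),('weight',(.515,-.122),.03,.008,.06)]:
        m=(np.hypot(c[...,0]-ctr[0],c[...,1]-ctr[1])<r)&(c[...,2]>z0)&(c[...,2]<z1)&(s['z_map']>0)
        m=m.astype(np.uint8)
        k,l,st,_=cv2.connectedComponentsWithStats(m); i=1+np.argmax(st[1:,4]); m=l==i
        p=c[m]
        (ce,sz,a)=cv2.minAreaRect((p[:,:2]*1000).astype(np.float32))
        print(cam,n,m.sum(),np.array(ce).round(1),np.array(sz).round(1),round(a,2),'z',np.median(p[:,2]).round(4))
        print('   ',cv2.boxPoints((ce,sz,a)).round(0).tolist())
    m=(np.hypot(c[...,0]-.59,c[...,1]+.29)<.11)&(c[...,2]>.015)&(c[...,2]<.027)
    im=np.zeros(m.shape,np.uint8); 
    k,l,st,_=cv2.connectedComponentsWithStats(m.astype(np.uint8))
    for i in range(1,k):
        if st[i,4]>15:
            p=c[l==i]; h=cv2.convexHull((p[:,:2]*1000).astype(np.float32))[:,0]; print('rail?',st[i],h.round(0).tolist() if len(h)<20 else len(h))
E
```

```text
top box 1101 [ 509.6 -243.4] [63. 86.] 64.62 z 0.0332
    [[457.0, -253.0], [535.0, -290.0], [562.0, -233.0], [484.0, -197.0]]
top dock 1359 [ 667.7 -320.4] [111.8  60.7] 62.97 z 0.0517
    [[615.0, -356.0], [669.0, -384.0], [720.0, -284.0], [666.0, -257.0]]
top brick 1101 [ 460.1 -372.4] [ 48.1 110.1] 53.91 z 0.0295
    [[401.0, -359.0], [490.0, -424.0], [519.0, -385.0], [430.0, -321.0]]
top weight 153 [ 521.1 -122.5] [28.  28.4] 88.21 z 0.026
    [[506.0, -136.0], [535.0, -137.0], [536.0, -109.0], [507.0, -108.0]]
rail? [238 159  34  32 156] [[666.0, -261.0], [603.0, -215.0], [601.0, -215.0], [599.0, -215.0], [597.0, -217.0], [599.0, -222.0], [601.0, -224.0], [605.0, -231.0], [648.0, -289.0], [650.0, -287.0]]
rail? [285 172  17  42 146] [[634.0, -320.0], [545.0, -323.0], [543.0, -323.0], [543.0, -325.0], [543.0, -330.0], [618.0, -356.0]]
scene box 1320 [ 508.9 -242.8] [63.2 88. ] 64.37 z 0.0322
    [[456.0, -252.0], [535.0, -290.0], [562.0, -233.0], [483.0, -195.0]]
scene dock 1116 [ 666.1 -319.4] [109.5  61.7] 62.71 z 0.0511
    [[614.0, -354.0], [668.0, -382.0], [719.0, -285.0], [664.0, -257.0]]
scene brick 1109 [ 459.  -370.8] [ 48.4 110.9] 54.24 z 0.0287
    [[400.0, -358.0], [490.0, -423.0], [518.0, -384.0], [428.0, -319.0]]
scene weight 310 [ 518.2 -121.6] [28.9 25.4] 55.73 z 0.0252
    [[500.0, -126.0], [521.0, -141.0], [537.0, -117.0], [516.0, -102.0]]
rail? [202 191  77  46 524] [[697.0, -274.0], [696.0, -274.0], [600.0, -214.0], [598.0, -215.0], [595.0, -217.0], [541.0, -326.0], [545.0, -331.0], [619.0, -355.0]]
rail? [237 241  11  20  36] [[558.0, -232.0], [551.0, -228.0], [541.0, -223.0], [528.0, -217.0], [516.0, -212.0], [514.0, -212.0], [518.0, -214.0], [545.0, -227.0], [549.0, -228.0]]
```

```bash
python3 - <<'E'
from h import *
from scipy.spatial.transform import Rotation as R
o=get_obs(); M=R.from_euler('xyz',o['orientation'],degrees=True).as_matrix()
print(M.round(3), 'jaw az',np.degrees(np.arctan2(M[1,2],M[0,2])))
a=np.radians(-27.2); d=np.array([np.cos(a),np.sin(a)]); l=np.array([-d[1],d[0]])
S=np.array([640.3,-306.3])
for n,p in dict(box=(509.3,-243.1),brick=(459.5,-371.6),w=(520,-122)).items():
    q=np.array(p)-S; print(n,(q@d).round(1),(q@l).round(1))
for x in(-225,-199,-97): print(x,(S+x*d).round(1), (S+x*d-o['position'][:2]*1000).round(1))
E
```

```text
[[-0.001 -0.913  0.408]
 [-0.001  0.408  0.913]
 [-1.     0.    -0.001]] jaw az 65.94554917120735
box -145.4 -3.7
brick -131.0 -140.7
w -191.2 108.9
-225 [ 440.2 -203.5] [ 216.1 -705.5]
-199 [ 463.3 -215.3] [ 239.3 -717.4]
-97 [ 554. -262.] [ 330. -764.]
```

```bash
python3 - <<'E'
from h import *
for cam in('top','scene'):
    s=np.load(cam+'0.npy',allow_pickle=True).item(); c=cloud(s)
    for z0 in(.05,.15,.25):
        m=(s['z_map']>0)&(c[...,2]>z0)&(c[...,0]>.15)&(c[...,0]<.8)
        for y in np.arange(.55,-.5,-.1):
            p=c[m&(abs(c[...,1]-y)<.05)]
            if len(p)>5: print(cam,z0,round(y,2),'minx',np.percentile(p[:,0],1).round(3),p[:,2].max().round(2),len(p))
E
```

```text
top 0.05 0.35 minx 0.619 0.08 28
top 0.05 0.25 minx 0.62 0.17 3505
top 0.05 0.15 minx 0.524 0.07 242
top 0.05 0.05 minx 0.651 0.33 652
top 0.05 -0.05 minx 0.507 0.47 6727
top 0.05 -0.15 minx 0.476 0.48 4411
top 0.05 -0.25 minx 0.651 0.06 475
top 0.05 -0.35 minx 0.626 0.06 772
top 0.05 -0.45 minx 0.622 0.52 3041
top 0.15 0.25 minx 0.658 0.17 262
top 0.15 0.05 minx 0.651 0.33 648
top 0.15 -0.05 minx 0.506 0.47 6099
top 0.15 -0.15 minx 0.476 0.48 4164
top 0.15 -0.45 minx 0.618 0.52 1801
top 0.25 0.05 minx 0.651 0.33 618
top 0.25 -0.05 minx 0.502 0.47 4558
top 0.25 -0.15 minx 0.475 0.48 2911
top 0.25 -0.45 minx 0.697 0.52 845
scene 0.05 0.15 minx 0.524 0.07 687
scene 0.05 0.05 minx 0.573 0.33 9805
scene 0.05 -0.05 minx 0.49 0.47 18430
scene 0.05 -0.15 minx 0.473 0.48 3606
scene 0.05 -0.25 minx 0.651 0.06 411
scene 0.05 -0.35 minx 0.624 0.06 559
scene 0.05 -0.45 minx 0.626 0.31 3661
scene 0.15 0.05 minx 0.57 0.33 6361
scene 0.15 -0.05 minx 0.49 0.47 15603
scene 0.15 -0.15 minx 0.473 0.48 3227
scene 0.15 -0.45 minx 0.62 0.31 1899
scene 0.25 0.05 minx 0.642 0.33 2476
scene 0.25 -0.05 minx 0.488 0.47 10333
scene 0.25 -0.15 minx 0.472 0.48 2271
scene 0.25 -0.45 minx 0.696 0.31 554
```

```bash
python3 - <<'E'
from h import *
P=[]
for cam in('top','scene'):
    s=np.load(cam+'0.npy',allow_pickle=True).item(); c=cloud(s)
    P.append(c[(s['z_map']>0)&(c[...,2]>.07)&(c[...,0]>.3)&(c[...,0]<.8)&(c[...,1]>-.5)&(c[...,1]<.1)])
p=np.concatenate(P)
a=np.radians(-25.4); d=np.array([np.cos(a),np.sin(a)])
# distance from the radial line base->push end, left positive, and along it
u=p[:,:2]@d; v=p[:,:2]@np.array([-d[1],d[0]])
for z in np.arange(.07,.55,.06):
    m=(p[:,2]>=z)&(p[:,2]<z+.06)
    for u0 in np.arange(.4,.75,.05):
        k=m&(u>=u0)&(u<u0+.05)
        L=v[k&(v>0)];Rr=v[k&(v<0)]
        if len(L)>3 or len(Rr)>3: print(z.round(2),u0.round(2),'left min',np.sort(L)[2].round(3) if len(L)>3 else None,'right',np.sort(Rr)[-3].round(3) if len(Rr)>3 else None)
E
```

```text
0.07 0.55 left min 0.19 right None
0.07 0.6 left min 0.283 right None
0.07 0.65 left min 0.279 right None
0.07 0.7 left min 0.279 right None
0.13 0.45 left min 0.196 right None
0.13 0.5 left min 0.17 right None
0.13 0.55 left min 0.142 right None
0.13 0.6 left min 0.127 right None
0.13 0.65 left min 0.159 right None
0.19 0.55 left min 0.173 right None
0.19 0.6 left min 0.203 right None
0.19 0.65 left min 0.287 right None
0.25 0.5 left min 0.187 right None
0.25 0.55 left min 0.177 right None
0.25 0.6 left min 0.255 right None
0.25 0.65 left min 0.267 right None
0.31 0.5 left min 0.178 right None
0.31 0.55 left min 0.162 right None
0.31 0.6 left min 0.197 right None
0.31 0.65 left min 0.265 right None
0.37 0.45 left min 0.115 right None
0.37 0.5 left min 0.119 right None
0.37 0.55 left min 0.103 right None
0.37 0.6 left min 0.139 right None
0.43 0.45 left min 0.089 right None
0.43 0.5 left min 0.06 right None
0.43 0.55 left min 0.063 right None
```

The left microscope's eyepiece (z 0.37–0.48) hangs close to the arm's plane, so I'll swing at small radius and then look.

```bash
python3 -m crank '[[[0.02,-0.06,0],[0,0,0],0.02],[[0.04,-0.12,0],[0,0,0],0.02],[[0.06,-0.18,0],[0,0,-1],0.02],[[0.075,-0.24,0],[0,0,-1],0.02],[[0.09,-0.30,0],[0,0,-2],0.02],[[0.105,-0.36,0],[0,0,-3],0.02],[[0.12,-0.42,0],[0,0,-3],0.02],[[0.14,-0.48,0],[0,0,-3],0.02],[[0.14,-0.48,0],[0,0,-3],0.02],[[0.13,-0.54,0],[0,0,-3],0.02],[[0.12,-0.60,0],[0,0,-3],0.02],[[0.11,-0.66,0],[0,0,-3],0.02],[[0.11,-0.66,0],[0,0,-3],0.02],[[0.11,-0.66,0],[0,0,-3],0.02]]'
python3 - <<'E'
from h import *
o=get_obs();print(o['joints'].round(1),o['position'],o['wrist_force'])
for n in('scene','top'): s=snapshot(n); save(s,n+'1.png'); np.save(n+'1.npy',s,allow_pickle=True)
E
```

```text
clock: 1.85
position: [0.3339, -0.1573, 0.2305]
orientation: [121.1, 89.9, -176.0]
wrist_force: [-0.2, 0.2, 0.1]
width: 0.02
[-38.3  -3.  -19.4  73.6  -0.  -11.2] [ 0.33388861 -0.15729304  0.23050098] [-0.22525725  0.15229239  0.12682123]
```

View pics/scene1.png

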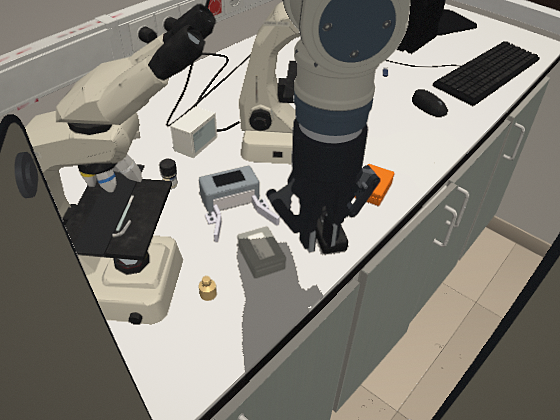

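View pics/top1.png

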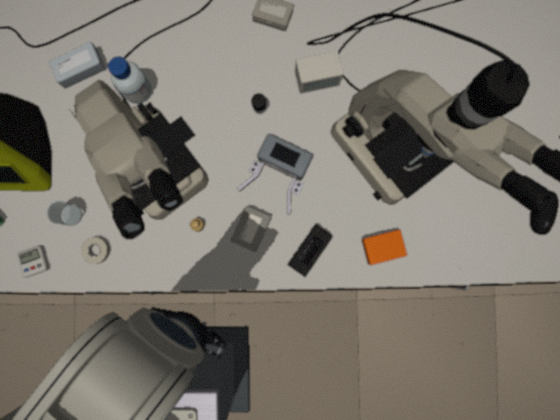

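```bash
python3 - <<'E'
from h import *
P=[]
for cam in('top','scene'):
    s=np.load(cam+'1.npy',allow_pickle=True).item(); s0=np.load(cam+'0.npy',allow_pickle=True).item()
    c=cloud(s); P.append(c[(s['z_map']>0)&(abs(s['z_map']-s0['z_map'])>.03)&(c[...,2]>.1)])
p=np.concatenate(P)
a=np.radians(-38.3); d=np.array([np.cos(a),np.sin(a)])
u=p[:,:2]@d; v=p[:,:2]@np.array([-d[1],d[0]])
t=np.array([.334,-.157]);print('tcp u,v',t@d,t@np.array([-d[1],d[0]]))
for z in np.arange(.13,.95,.06):
    for u0 in np.arange(-.2,.6,.08):
        k=(p[:,2]>=z)&(p[:,2]<z+.06)&(u>=u0)&(u<u0+.08)
        if k.sum()>8: print(z.round(2),u0.round(2),'v',np.percentile(v[k],[1,99]).round(3),'umax',u[k].max().round(3))
E
```

```text
tcp u,v 0.3594206157498867 0.08379630644588275
0.13 0.44 v [0.304 0.411] umax 0.515
0.13 0.52 v [0.277 0.429] umax 0.593
0.19 0.28 v [0.06  0.107] umax 0.36
0.19 0.36 v [0.065 0.107] umax 0.373
0.25 0.04 v [0.226 0.239] umax 0.066
0.25 0.28 v [0.029 0.133] umax 0.36
0.25 0.36 v [0.037 0.134] umax 0.381
0.25 0.44 v [0.321 0.455] umax 0.52
0.31 0.28 v [0.023 0.147] umax 0.36
0.31 0.36 v [0.02  0.139] umax 0.397
0.31 0.44 v [0.307 0.424] umax 0.512
0.37 0.28 v [0.051 0.121] umax 0.36
0.37 0.36 v [0.05  0.121] umax 0.398
0.37 0.44 v [0.237 0.367] umax 0.518
0.37 0.52 v [0.268 0.362] umax 0.562
0.43 0.28 v [0.052 0.121] umax 0.36
0.43 0.36 v [0.061 0.122] umax 0.398
0.43 0.44 v [0.188 0.25 ] umax 0.52
0.49 -0.04 v [0.159 0.169] umax 0.019
0.49 0.28 v [0.042 0.126] umax 0.36
0.49 0.36 v [0.042 0.126] umax 0.405
0.55 -0.04 v [0.159 0.237] umax 0.019
0.55 0.36 v [0.044 0.123] umax 0.405
0.61 -0.04 v [0.159 0.238] umax 0.015
0.61 0.28 v [0.082 0.113] umax 0.359
0.61 0.36 v [0.037 0.13 ] umax 0.409
0.67 0.28 v [0.071 0.13 ] umax 0.36
0.67 0.36 v [0.041 0.13 ] umax 0.387
```

```bash
python3 - <<'E'
from h import *
P=[]
for cam in('top','scene'):
    s=np.load(cam+'0.npy',allow_pickle=True).item(); c=cloud(s)
    P.append(c[(s['z_map']>0)&(c[...,2]>.1)&(c[...,0]>.3)&(c[...,0]<.8)&(c[...,1]>-.5)&(c[...,1]<.1)])
p=np.concatenate(P)
for q,T in((-34.6,(.44,-.2035)),(-33.9,(.5,-.234)),(-33.2,(.554,-.262))):
    a=np.radians(q); d=np.array([np.cos(a),np.sin(a)])
    l=np.array([-d[1],d[0]]);u=p[:,:2]@d; v=p[:,:2]@l
    print(q,'tcp',np.array(T)@d,np.array(T)@l)
    for z0,z1 in((.1,.2),(.2,.3),(.3,.4),(.4,.5),(.5,.6)):
        m=(p[:,2]>z0)&(p[:,2]<z1)
        if m.sum()<5: continue
        k=m&(u<np.array(T)@d+.07)
        print(z0,'min v (forearm left<~.13)',np.sort(v[k])[3].round(3) if k.sum()>5 else None,'min dist to column', np.sort(np.hypot(*(p[m][:,:2]-T).T))[3].round(3))
E
```

```text
-34.6 tcp 0.47773620427346053 0.08234299682660567
0.1 min v (forearm left<~.13) 0.244 min dist to column 0.175
0.2 min v (forearm left<~.13) 0.264 min dist to column 0.193
0.3 min v (forearm left<~.13) 0.227 min dist to column 0.144
0.4 min v (forearm left<~.13) 0.147 min dist to column 0.077
0.5 min v (forearm left<~.13) None min dist to column 0.402
-33.9 tcp 0.5455184980489313 0.08464967977752905
0.1 min v (forearm left<~.13) 0.218 min dist to column 0.144
0.2 min v (forearm left<~.13) 0.258 min dist to column 0.173
0.3 min v (forearm left<~.13) 0.219 min dist to column 0.145
0.4 min v (forearm left<~.13) 0.141 min dist to column 0.058
0.5 min v (forearm left<~.13) None min dist to column 0.338
-33.2 tcp 0.607028994211313 0.08411777568862491
0.1 min v (forearm left<~.13) 0.211 min dist to column 0.127
0.2 min v (forearm left<~.13) 0.251 min dist to column 0.176
0.3 min v (forearm left<~.13) 0.214 min dist to column 0.139
0.4 min v (forearm left<~.13) 0.134 min dist to column 0.087
0.5 min v (forearm left<~.13) None min dist to column 0.282
```

The column would clear the eyepiece by only about 13 mm, so I'll lean the tool's top 8° to the dock's right, then approach and descend.

```bash
python3 -m crank '[[[0,0,0],[7.1,-3.7,0],0.02],[[0.03,-0.013,0],[7.1,-3.7,0],0.02],[[0.065,-0.028,-0.02],[7.1,-3.7,0],0.02],[[0.106,-0.046,-0.06],[7.1,-3.7,0],0.02],[[0.106,-0.046,-0.11],[7.1,-3.7,0],0.02],[[0.106,-0.046,-0.15],[7.1,-3.7,0],0.02],[[0.106,-0.046,-0.15],[7.1,-3.7,0],0.02],[[0.106,-0.046,-0.15],[7.1,-3.7,0],0.02]]'
python3 - <<'E'
from h import *
o=get_obs();print(o['joints'].round(1),o['position'],o['wrist_force'])
s=snapshot('scene'); save(s,'scene2.png')
s=snapshot('top'); save(s,'top2.png')
E
```

```text
clock: 2.95
position: [0.4412, -0.2019, 0.0822]
orientation: [-1.1, 82.1, 62.1]
wrist_force: [0.8, -0.9, 0.3]
width: 0.0198
[-39.3  14.4 -22.9  54.3   7.8 -12.6] [ 0.44122479 -0.20187538  0.08220082] [ 0.82611487 -0.90451115  0.26437996]
```

View pics/scene2.png

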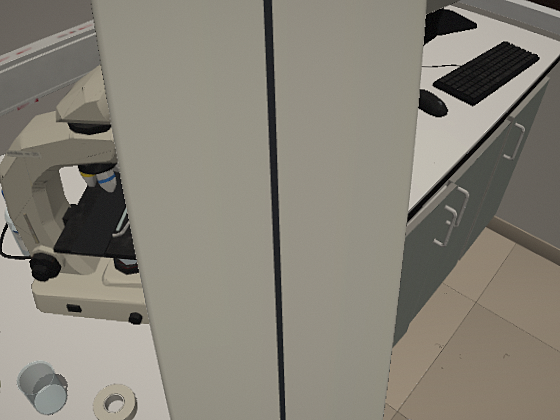

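View pics/top2.png

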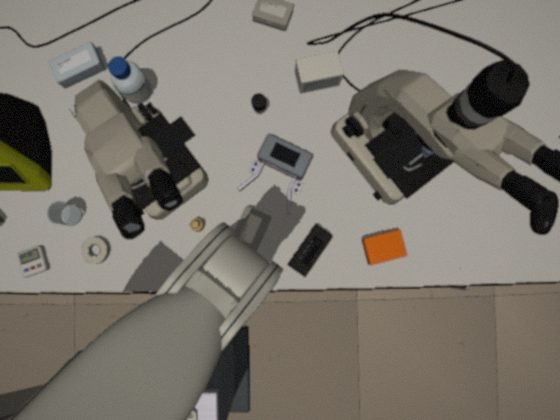

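```bash
python3 - <<'E'
from h import *
from scipy.spatial import cKDTree
s0=np.load('top0.npy',allow_pickle=True).item(); c0=cloud(s0)
sc=np.load('scene0.npy',allow_pickle=True).item(); cs=cloud(sc)
E=np.concatenate([c[(s['z_map']>0)&(c[...,2]>.1)&(c[...,0]>.4)&(c[...,1]>-.4)&(c[...,1]<.1)] for c,s in((c0,s0),(cs,sc))])
t=cKDTree(E)
s=snapshot('top'); c=cloud(s)
A=c[(s['z_map']>0)&(abs(s['z_map']-s0['z_map'])>.03)&(c[...,2]>.08)&(c[...,0]>.1)]
print('arm z',np.percentile(A[:,2],[1,50,99]))
d=np.array([.889,-.457,0])
for k in(0,.03,.06,.09,.115):
    D,i=t.query(A+d*k-[0,0,.07]); j=D.argmin(); print(k,D.min().round(3),A[j].round(3),E[i[j]].round(3))
E
```

```text
arm z [0.34861193 0.58007541 0.64594338]
0 0.001 [0.694 0.04  0.304] [0.694 0.039 0.235]
0.03 0.005 [0.733 0.02  0.289] [0.76  0.002 0.22 ]
0.06 0.003 [0.706 0.032 0.304] [0.76  0.002 0.235]
0.09 0.008 [ 0.494 -0.115  0.474] [ 0.575 -0.149  0.407]
0.115 0.016 [ 0.503 -0.096  0.458] [ 0.602 -0.134  0.395]
```

```bash
python3 - <<'E'
from h import *
from scipy.spatial import cKDTree
s0=np.load('top0.npy',allow_pickle=True).item(); c0=cloud(s0)
sc=np.load('scene0.npy',allow_pickle=True).item(); cs=cloud(sc)
E=np.concatenate([c[(s['z_map']>0)&(c[...,2]>.1)&(c[...,0]>.4)&(c[...,1]>-.4)&(c[...,1]<.1)] for c,s in((c0,s0),(cs,sc))])
t=cKDTree(E)
s=snapshot('top'); c=cloud(s)
m=((s['z_map']>0)&(abs(s['z_map']-s0['z_map'])>.03)&(c[...,2]>.08)).astype(np.uint8)
k,l,st,_=cv2.connectedComponentsWithStats(cv2.erode(m,np.ones((3,3)))); m=l==1+np.argmax(st[1:,4])
A=c[m&(c[...,0]>.1)]
d=np.array([.889,-.457,0])
for k in(0,.03,.06,.09,.115):
    D,i=t.query(A+d*k-[0,0,.07]); j=D.argmin(); print(k,D.min().round(3),A[j].round(3),E[i[j]].round(3))
    print(t.query(A+d*k-[0,0,.0])[0].min())
E
```

```text
0 0.063 [ 0.469 -0.219  0.52 ] [ 0.512 -0.174  0.455]
0.07314446455631658
0.03 0.055 [ 0.462 -0.213  0.525] [ 0.518 -0.179  0.456]
0.0766563765935508
0.06 0.051 [ 0.441 -0.196  0.538] [ 0.518 -0.179  0.456]
0.08419637613201274
0.09 0.046 [ 0.409 -0.171  0.543] [ 0.518 -0.179  0.456]
0.08649544223346728
0.115 0.046 [ 0.409 -0.171  0.543] [ 0.523 -0.18   0.461]
0.08784302057849605
```

Clearance stays at 45 mm or more over the whole push. Descending.

```bash
python3 -m crank '[[[-0.001,-0.001,-0.03],[0,0,0],0.02],[[-0.001,-0.002,-0.06],[0,0,0],0.02],[[-0.001,-0.002,-0.072],[0,0,0],0.02],[[-0.001,-0.002,-0.072],[0,0,0],0.02],[[-0.001,-0.002,-0.072],[0,0,0],0.02]]'
python3 - <<'E'
from h import *
from scipy.spatial.transform import Rotation as R
o=get_obs();print(o['position'],o['wrist_force'])
M=R.from_euler('xyz',o['orientation'],degrees=True).as_matrix(); print(M.round(3))
print('jaw az',np.degrees(np.arctan2(M[1,2],M[0,2])))
s=snapshot('wrist'); save(s,'w3.png')
E
```

```text
clock: 3.78
position: [0.4405, -0.2053, 0.0112]
orientation: [-2.2, 82.1, 60.9]
wrist_force: [0.7, -0.3, 0.4]
width: 0.02
[ 0.44052108 -0.20529329  0.01122622] [ 0.70613476 -0.27209582  0.42158292]
[[ 0.067 -0.892  0.448]
 [ 0.12   0.452  0.884]
 [-0.99  -0.005  0.138]]
jaw az 63.13883836648164
```

View pics/w3.png

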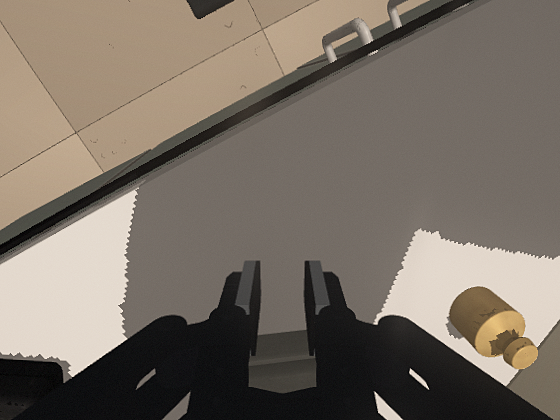

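The wrist view shows the box end just ahead of the open fingertips at (285,360), and the weight clear at (487,320). First part of the push:

```bash
python3 -m crank '[[[0.0095,-0.0035,-0.001],[0,0,0],0.02],[[0.019,-0.008,-0.001],[0,0,0],0.02],[[0.0237,-0.0107,-0.001],[0,0,0],0.02],[[0.0281,-0.013,-0.001],[0,0,0],0.02],[[0.0326,-0.0153,-0.001],[0,0,0],0.02],[[0.037,-0.0176,-0.001],[0,0,0],0.02],[[0.0415,-0.0198,-0.001],[0,0,0],0.02],[[0.0459,-0.0221,-0.001],[0,0,0],0.02],[[0.0504,-0.0244,-0.001],[0,0,0],0.02],[[0.0548,-0.0267,-0.001],[0,0,0],0.02],[[0.0593,-0.029,-0.001],[0,0,0],0.02],[[0.0637,-0.0313,-0.001],[0,0,0],0.02],[[0.0677,-0.0333,-0.001],[0,0,0],0.02],[[0.0677,-0.0333,-0.001],[0,0,0],0.02]]'
cat > m.py <<'E'
from h import *
import sys
o=get_obs();d=np.array([.8894,-.4571]);l=np.array([.4571,.8894]);S=np.array([.6403,-.3063])
q=o['position'][:2]-S; print('tcp dock',(q@d).round(4),(q@l).round(4),'z',o['position'][2].round(4),o['wrist_force'].round(1))
s=snapshot('top'); save(s,sys.argv[1]+'.png'); c=cloud(s)
t=s['image'][100:300,150:350]; cv2.imwrite('pics/'+sys.argv[1]+'c.png',cv2.resize(t,(600,600),interpolation=cv2.INTER_CUBIC)[:,:,::-1])
q=c[...,:2]-S; x=q@d; y=q@l
m=(x>-.26)&(x<.0)&(abs(y)<.055)&(c[...,2]>.026)&(c[...,2]<.042)&(s['z_map']>0)
k,L,st,_=cv2.connectedComponentsWithStats(m.astype(np.uint8)); m=L==1+np.argmax(st[1:,4])
r=cv2.minAreaRect(np.c_[x[m],y[m]].astype(np.float32)*1000); print(m.sum(),r)
print('x range',np.percentile(x[m],[0.5,99.5])*1000,'y',np.percentile(y[m],[.5,99.5])*1000)
E
python3 m.py p1
```

```text
clock: 5.58
position: [0.5086, -0.2388, 0.0103]
orientation: [-2.4, 82.1, 60.7]
wrist_force: [0.4, 0.2, 0.1]
width: 0.0201
tcp dock -0.148 -0.0002 z 0.0103 [0.4 0.2 0.1]
57 ((-52.7418098449707, -13.768247604370117), (42.61887741088867, 8.66858959197998), 79.13456726074219)
x range [-60.10272359 -50.63508828] y [-34.33815902   7.32109452]
```

View pics/p1c.png

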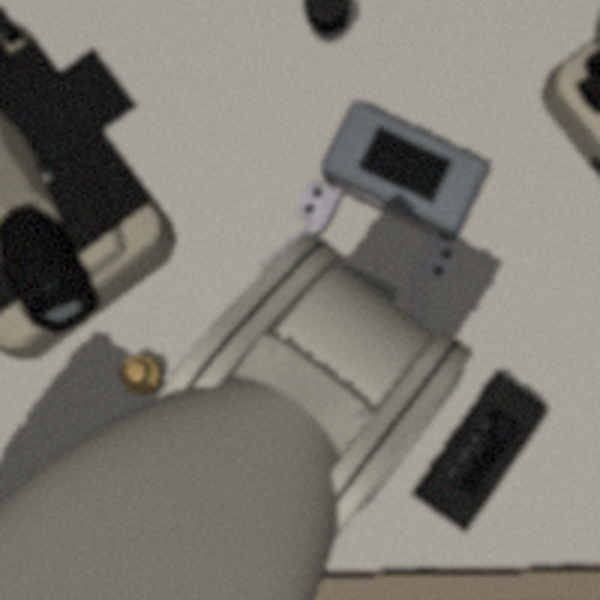

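The arm hides most of the box, but its front is seen at dock x ≈ -51. That matches the TCP at -148 + 11 + 86. Continuing.

```bash
python3 -m crank '[[[0.0044,-0.0023,0],[0,0,0],0.02],[[0.0089,-0.0046,0],[0,0,0],0.02],[[0.0133,-0.0069,0],[0,0,0],0.02],[[0.0178,-0.0091,0],[0,0,0],0.02],[[0.0222,-0.0114,0],[0,0,0],0.02],[[0.0267,-0.0137,0],[0,0,0],0.02],[[0.0311,-0.016,0],[0,0,0],0.02],[[0.0356,-0.0183,0],[0,0,0],0.02],[[0.0391,-0.0201,0],[0,0,0],0.02],[[0.0409,-0.021,0],[0,0,0],0.02],[[0.0409,-0.021,0],[0,0,0],0.02]]'
python3 m.py p2; python3 - <<'E'
from h import *
s=snapshot('wrist'); save(s,'w4.png')
E
```

```text
clock: 7.0
position: [0.5496, -0.2598, 0.0102]
orientation: [-2.5, 82.1, 60.6]
wrist_force: [-0.5, -0.2, 0.6]
width: 0.02
tcp dock -0.1019 -0.0001 z 0.0102 [-0.5 -0.2  0.6]Traceback (most recent call last):
  File "m.py", line 9, in <module>
    k,L,st,_=cv2.connectedComponentsWithStats(m.astype(np.uint8)); m=L==1+np.argmax(st[1:,4])
                                                                          ~~~~~~~~~^^^^^^^^^^
    return _wrapfunc(a, 'argmax', axis=axis, out=out, **kwds)
    return bound(*args, **kwds)
ValueError: attempt to get argmax of an empty sequence
```

View pics/p2c.png

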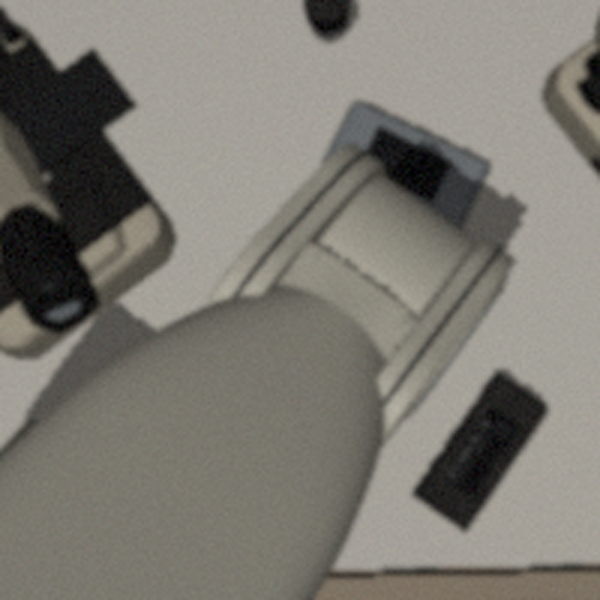

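The box is hidden now, so I'll creep with the force as the guide.

```bash
python3 -m crank '[[[0.0009,-0.0005,0],[0,0,0],0.02],[[0.0018,-0.0009,0],[0,0,0],0.02],[[0.0027,-0.0014,0],[0,0,0],0.02],[[0.0036,-0.0018,0],[0,0,0],0.02],[[0.0036,-0.0018,0],[0,0,0],0.02]]'; python3 -m crank '[[[0.0009,-0.0005,0],[0,0,0],0.02],[[0.0018,-0.0009,0],[0,0,0],0.02],[[0.0018,-0.0009,0],[0,0,0],0.02]]'
```

```text
clock: 7.72
position: [0.5532, -0.2616, 0.0102]
orientation: [-2.6, 82.1, 60.5]
wrist_force: [-0.7, 0.2, -0.1]
width: 0.02
clock: 8.1
position: [0.5539, -0.262, 0.0102]
orientation: [-1.6, 82.1, 61.5]
wrist_force: [-6.9, 2.5, 5.8]
width: 0.0198
```

```bash
python3 -m crank '[[[0.0009,-0.0005,0],[0,0,0],0.02],[[0.0012,-0.0006,0],[0,0,0],0.02],[[0.0012,-0.0006,0],[0,0,0],0.02]]'
```

```text
clock: 8.48
position: [0.5539, -0.262, 0.0102]
orientation: [-0.6, 82.1, 62.5]
wrist_force: [-8.2, 3.0, 5.5]
width: 0.0202
```

It is stopped firmly at dock x ≈ -97, as predicted. I'll back straight off, rise at small radius and look.

```bash
python3 -m crank '[[[-0.009,0.0046,0],[0,0,0],0.02],[[-0.027,0.0137,0],[0,0,0],0.02],[[-0.055,0.028,0],[0,0,0],0.02],[[-0.09,0.046,0.01],[0,0,0],0.02],[[-0.115,0.058,0.05],[0,0,0],0.02],[[-0.115,0.058,0.1],[0,0,0],0.02],[[-0.16,0.08,0.15],[0,0,0],0.02],[[-0.21,0.1,0.2],[0,0,0],0.02],[[-0.22,0.105,0.22],[0,0,0],0.02],[[-0.22,0.105,0.22],[0,0,0],0.02]]'; python3 m.py p3; python3 - <<'E'
from h import *
s=snapshot('scene'); save(s,'s3.png'); t=s['image'][150:310,180:390]
cv2.imwrite('pics/s3c.png',cv2.resize(t,(787,600),interpolation=cv2.INTER_CUBIC)[:,:,::-1])
E
```

```text
clock: 9.72
position: [0.3335, -0.157, 0.2324]
orientation: [-2.9, 82.2, 60.1]
wrist_force: [0.3, -1.0, -0.3]
width: 0.0201
tcp dock -0.3411 -0.0074 z 0.2324 [ 0.3 -1.  -0.3]
1085 ((-42.994361877441406, -3.776508331298828), (87.85589599609375, 65.21185302734375), 2.603010892868042)
x range [-86.05305426  -0.34660244] y [-34.37599778  25.89051815]
```

View pics/p3c.png

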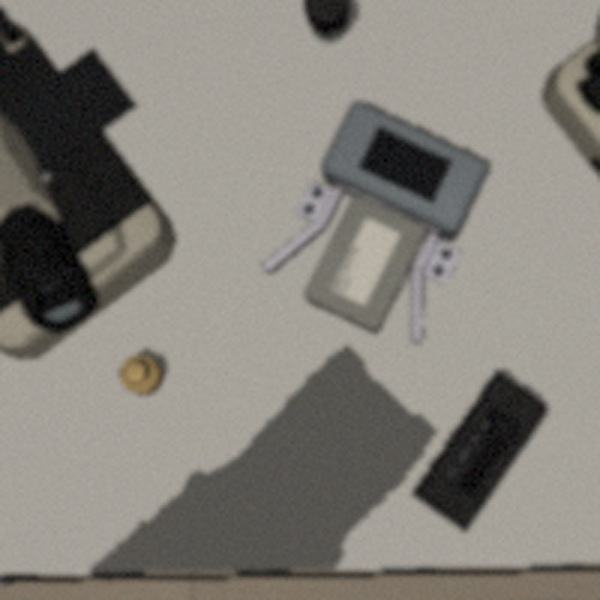

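View pics/s3c.png

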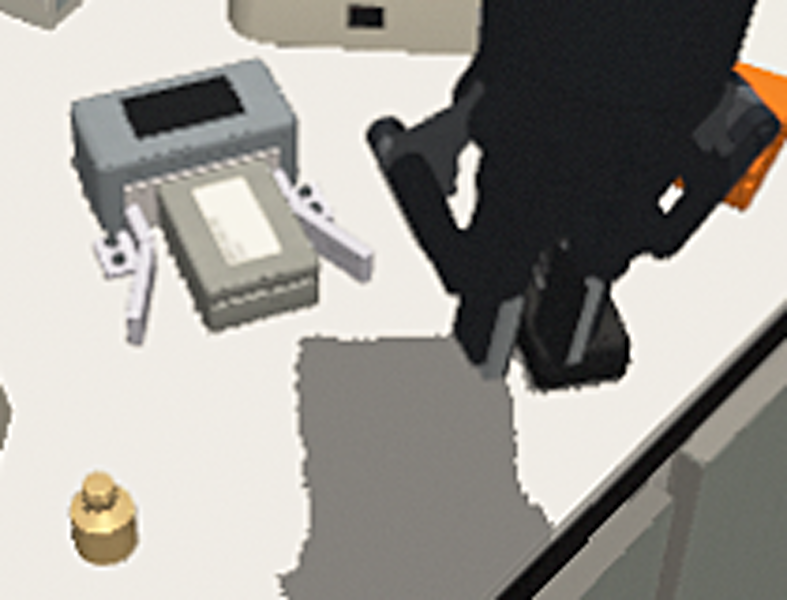

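The box is home at dock x = -43.0 mm, y = -3.8 mm, about 2.6° or less off square, and flat. The brick and weight look unmoved, and the arm is clear. Handing in.

```bash
python3 - <<'E'
from h import *
from rig import finish_job
print(finish_job(), get_obs()['clock'])
E
```

```text
the job is handed in; nothing more can be done
the job is handed in; nothing more can be done
```

I pushed the grey slide box straight into the box reader until it stopped against the back, then backed the arm off and handed the job in at about 10 s. The push used two fingers low on the rear end, with the tool leaned 8° to stay clear of the microscope eyepiece.

- **Position:** the last top view puts the box at dock x = -43.0 mm (the exact home value) and y = -3.8 mm. It is off the centre line but within the 10 mm limit, resting towards the right-hand rail.
- **Angle and height:** the fitted angle is 2.6° or less. The rectangle fit came out 1–2 mm too large, so the angle is approximate. The box top still read at its resting height, so it is flat on the worktop.
- **Stop:** the push resistance rose to about 9–10 N at the predicted position and the box moved no further.
- **Bystanders:** the brick and the brass weight looked unmoved in both views. I compared them by eye only and did not measure them again.
- **Hidden stretch:** the arm covered the box for the last part of the push, so there I relied on the force and tool position until the final pictures. One measuring script failed at that point because the box was hidden.

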